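# Sort the breakfast oddments on the counter

## Task

Tidy the handful of oddments on the counter: lay both loose jar lids flat on the floor of the rectangular white enamel tray, put both cork stoppers in the round dish, and stand the egg cup upright on the beech board, well within its edges. Nothing goes on top of anything else, and the glass jar and the pepper shaker stay standing where they are.

Things in the scene. Friction and masses are not known exactly. Their poses are not given: they have to be found in the camera images.
- lid_a_c (a point): One of two alike: deep steel screw lid for a jar, loose: a plain disc 50 mm across and 24 mm tall, lying flat on the counter, top up. Point at its centre, 12 mm above its underside; z is its upright axis. 35 g or so.
- lid_b_c (a point): The other of the two: deep steel screw lid for a jar, loose: a plain disc 50 mm across and 24 mm tall, lying flat on the counter, top up. Point at its centre, 12 mm above its underside; z is its upright axis. 35 g or so.
- cork_a_c (a point): One of two alike: tapered cork stopper standing on its narrow end: 40 mm tall, 32 mm across at the foot, 35 mm at the top. Point at its centre, 20 mm above its foot; z is its upright axis. Some 18 g.
- cork_b_c (a point): The other of the two: tapered cork stopper standing on its narrow end: 40 mm tall, 32 mm across at the foot, 35 mm at the top. Point at its centre, 20 mm above its foot; z is its upright axis. Some 18 g.
- egg_cup_c (a point): Turned wooden egg cup standing upright, 55 mm tall: foot 40 mm across, thin stem 18 mm across between 12 and 18 mm up, hollow cup above it from 25 mm up, 38 mm across widening to 44 mm at the rim. Point on its axis half-way up, 27.5 mm above its foot; z is its upright axis. Some 45 g.
- tray: Low rectangular white enamel tray for lids, 120 mm (its x) by 170 mm (its y) outside, 14 mm tall, walls and floor 3 mm thick, open on top. Origin at the centre of its underside on the counter; z up. Fixed: it does not shift.
- dish: Round white ceramic dish, straight low wall: 144 mm across and 25 mm tall at the rim, 132 mm across at the foot, wall and floor 4 mm thick, inside flat. Origin at the centre of its underside on the counter; z up. Fixed: it does not shift.
- board: Small beech board, flat rectangle 120 mm (its x) by 150 mm (its y), 18 mm thick. Origin at the centre of its underside on the counter; z up, top face 18 mm above the origin. Fixed: it does not shift.
- glass_jar_c (a point): Bystander: empty glass storage jar, screwed shut with its own steel lid, 76 mm across and 110 mm tall, standing loose among the things to sort. Point on its axis half-way up. It stays there. Unlisted: loaf bin, kettle and toaster beyond 0.45 m to the sides, up to 205 mm tall; tongs flat before the robot (20 mm); butter dish, mug and spoon beyond x = 0.72 m, under 95 mm tall.
- shaker_c (a point): Bystander: small pepper shaker, glass with steel top, 38 mm across and 60 mm tall, standing loose on the counter. Point on its axis half-way up. It stays where it is.
Things that resemble listed ones, but are neither listed nor needed, are in the scene too. Leave any purple look-alike of the part that bears egg_cup_c alone. There is more than one size of the tray; the job needs the smaller.

How it is judged:
By the outcome, as a careful person would: the job done as asked, in the order asked, and still so for the second after the job is handed in, with the robot touching nothing.
It also fails if it takes over 128 s, if anything falls off the work surface, if the arm or the gripper's body presses on something with over 40 N, if the wrist force passes 120 N, or if a joint passes its speed limit or range.

## Robot

A 7-joint arm with a two-finger parallel gripper is mounted at the origin on the work surface. World frame = base frame: x ahead of the robot, y to its left, z up, the work surface at z = 0. Lengths are in m, angles in rad, forces in N, time in s.
With the tool pointing down it reaches from about 0.425 to 0.95 m from the base axis. Payload 4.7 kg.
Tool frame: the origin (TCP) lies on the centre line of the jaws, within the pads' length; the fingertips stand 11 mm ahead of it and the grasp point (between the pads) lies 8 mm behind it; z points along the fingers, y is the line along which they close (so a half turn about z gives the same grasp; the last joint's range is limited). The gripper opens to 85 mm and grips with 20 to 120 N. Pads are 22 mm wide; open, the fingers measure 114 mm over their backs; the gripper's body (76 mm by 85 mm) begins 54 mm behind the grasp point. The pads swing forward as they close: fully open they stand 13 mm farther back than shut.
Start: joints at [1.246, 0.469, -0.049, 1.532, 0.024, 1.141, -0.082], TCP at [0.197, -0.646, 0.242] pointing down, gripper open.
Joint ranges: [-2.59, 2.59], [-0.33, 1.99], [-1.39, 1.29], [0.1, 2.45], [-1.04, 4.18], [0.21, 1.99], [-2.66, 2.66]. Speed limits (rad/s): [2.57, 2.57, 3.14, 3.14, 3.14, 3.14, 3.14].

## Interface

Orientations are given as a 3x3 rotation matrix whose columns are the frame's x, y, z axes.
In Python, from workcell import env gives the robot as it stands. The module is installed in compiled form; this text tells all that it offers.
- The arm moves only by the tool apply_moves, never from a script. Its argument "series" is a list of rows, each a list of 7 numbers: the closure, from 0 (fully open) to 1 (shut), then the shift along the tool's x, y, z in mm, then the turn, a rotation vector about the tool's x, y, z in rad. In form: [[hand, dx, dy, dz, rx, ry, rz], ...]. A call has 1 to 8 rows; each row is the pose to reach, as a shift and turn from the pose commanded when the call began, along the tool's axes at that moment; what a row does not reach only later rows make up. A row lasts 1/10 s, in which the tool goes at most 50 mm and 8.59 degrees, less where a joint would pass 70% of its speed; a pose out of reach is approached as far as the arm can. A call with a gripper value outside its range is refused whole. The fingers move at their own pace and stop on an object; "squeeze" is the grip in N (left out, the last holds). Time passes only in rows, so rows that repeat a pose let the fingers close. It gives the time, the measured TCP pose, the force, the opening and the grip force at its end, in the units of the state.
- env.read_state(): the state, without advancing time (a new reading comes with each control period).
- env.camera(name): name is "side" or "top" or "wrist"; returns a dict with "img" (480x640x3 uint8, blue, green, red), "vertical_fov" (degrees; the focal length in pixels is half the picture's height over the tangent of half this angle, whatever the lens; pixels are square), "cx", "cy" (the principal point, pixels), "rvec" (rotation vector, rad) and "tvec" (3), from world to camera coordinates, as OpenCV has them. Camera axes: x right, y down, z forward; pixel columns grow to the right and rows downward; lengths in m; the calibration is good to about 2 mm. A picture is of the moment at which its call begins. There is no depth.
- env.close_job(): hands the job in; it is judged then, once.
The state is a dict: "time": time; "joints": joint angles; "qvel": joint speeds; "tau": joint torques, N m; "position": TCP position; "eef_rot": TCP orientation; "ft_force": force on the tool from outside, world axes, zero at the start; "torque": the same for the moment, N m; "grip_width": finger opening in m; "grip_force": force on a finger pad.
Only numpy, scipy, OpenCV 4.12 (cv2) and the standard library are available. Lean on these libraries where they do the work, as an engineer would, in place of code of your own. Each camera call takes 0.05 s, during which the arm holds its last target. There are 200 camera calls.

## Working session

There is one attempt and no reset: what is moved stays moved. The work goes in short steps, Python scripts to look and compute and a tool call to move; the robot and the scene stay as the last step left them, time stands still between calls to the robot, and variables do not carry over. Pictures are saved under pics/ and viewed, at most 14 in all, crops included, and the job is handed in when it is done.

Besides the shell and the picture viewer there is one more tool, called as name(argument=value, ...), one argument or row to a line, values as JSON. apply_moves: Moves the arm, as the interface text tells. Its arguments: {"type":"object","properties":{"series":{"type":"array","items":{"type":"array","items":{"type":"number"}}},"squeeze":{"type":"number"}},"required":["series"]}

```bash
mkdir -p pics
cat > h.py <<'E'
import numpy as np, cv2
from workcell import env
def shot(name,fn):
    c=env.camera(name); cv2.imwrite('pics/'+fn+'.png',c['img']); 
    np.savez('pics/'+fn+'.npz',**{k:np.array(v) for k,v in c.items()})
def load(fn):
    c=np.load('pics/'+fn+'.npz'); f=240/np.tan(np.radians(float(c['vertical_fov']))/2)
    R=cv2.Rodrigues(c['rvec'])[0]; return c,f,R,c['tvec'].ravel()
def ray(fn,uv,z):
    c,f,R,t=load(fn); C=-R.T@t
    d=R.T@np.array([(uv[0]-c['cx'])/f,(uv[1]-c['cy'])/f,1]); return C+d*(z-C[2])/d[2]
def proj(fn,p):
    c,f,R,t=load(fn); q=R@np.array(p)+t; return [round(float(f*q[0]/q[2]+c['cx']),1),round(float(f*q[1]/q[2]+c['cy']),1)]
E
python3 - <<'E'
from h import *
shot('top','top0'); shot('side','side0')
s=env.read_state(); print(s)
for n in('top0','side0'):
    c,f,R,t=load(n); print(n,f,-R.T@t,R.tolist())
E
```

```text
{'time': 0.1, 'joints': array([ 1.24614731,  0.46939011, -0.04859619,  1.53357239,  0.02411393,
        1.14101455, -0.08227468]), 'qvel': array([-0.00012405, -0.00092908,  0.00059108, -0.00285196,  0.00037484,
        0.0005088 , -0.00032431]), 'tau': array([ 3.97735384e-04, -5.11517072e+01, -4.71243518e-02, -2.38389105e+01,
        1.07413408e-02,  4.37777853e-03, -6.28296647e-06]), 'position': array([ 0.19659552, -0.64520434,  0.24134747]), 'eef_rot': array([[ 9.56566240e-01,  2.91514449e-01, -5.95635476e-04],
       [ 2.91515048e-01, -9.56564738e-01,  1.69675666e-03],
       [-7.51348090e-05, -1.79669685e-03, -9.99998383e-01]]), 'ft_force': array([ 0.60466723, -0.12311828, -0.60151975]), 'torque': array([-0.04275152,  0.01435967, -0.01422232]), 'grip_force': 0.0, 'grip_width': 0.08549863672472162}
top0 461.7222877484153 [0.20737486 0.03425225 1.05689737] [[0.027746069918226146, -0.9996144254830257, -0.0010751606080851711], [-0.980051135972887, -0.026991270908507503, -0.1969041446313342], [0.19679920345963475, 0.006517028539436684, -0.9804221549193335]]
side0 485.005022781805 [0.05051367 0.65219409 0.56879693] [[-0.8841230119189734, -0.4672078192268157, -0.006584333576457879], [-0.26497985385826633, 0.5129428433307422, -0.8165018778453765], [0.3848534485288846, -0.7201433837293081, -0.5773052312480182]]
```

View pics/top0.png

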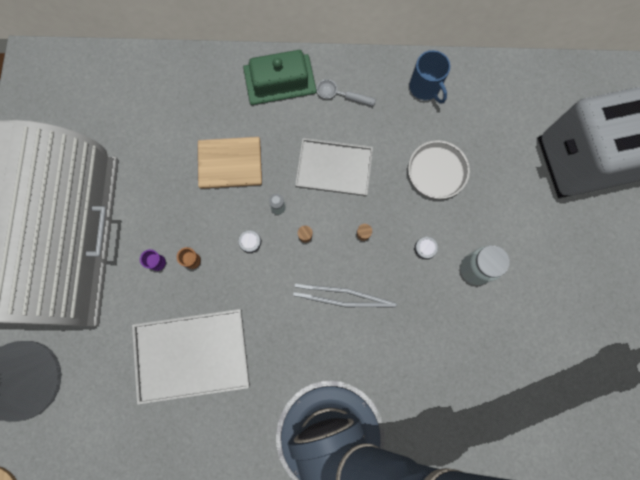

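View pics/side0.png

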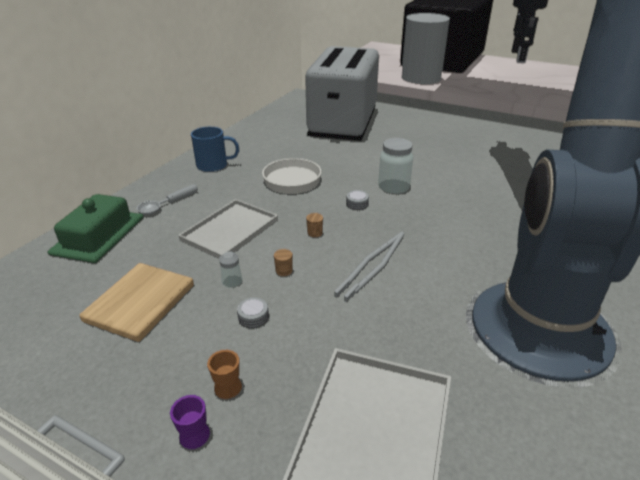

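Top view: lids at (249,241) and (427,247), and corks at (305,233) and (364,232). The orange egg cup is at (188,259) and its purple look-alike at (152,260); I'll use the orange one. The small tray is at (335,166) and the large one at (190,357); the job needs the small one. The dish is at (438,170), board (230,163), shaker (277,203) and jar (488,263). I'll confirm in an enlarged crop and measure.

Run:
```python
from h import *
im=cv2.imread('pics/top0.png')[125:295,130:400]
cv2.imwrite('pics/crop1.png',cv2.resize(im,None,fx=2.95,fy=2.95,interpolation=cv2.INTER_CUBIC))
im=cv2.imread('pics/top0.png')[125:295,290:520]
cv2.imwrite('pics/crop2.png',cv2.resize(im,None,fx=3.4,fy=3.4,interpolation=cv2.INTER_CUBIC))
```

```text
(no output)
```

View pics/crop1.png

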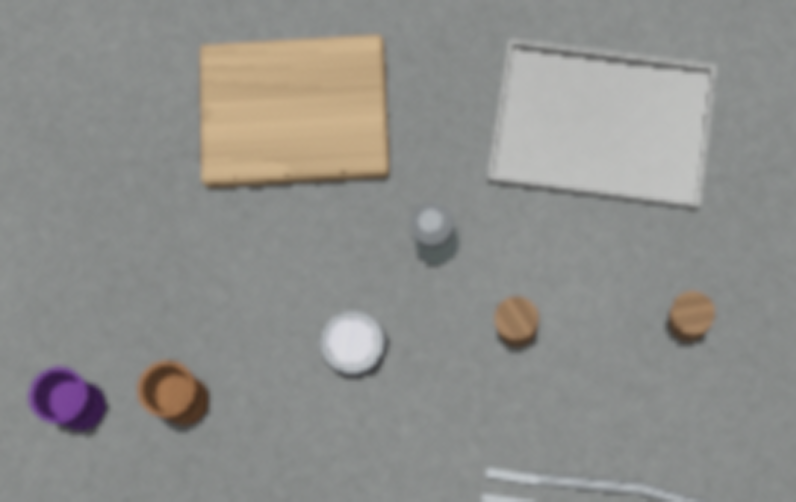

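View pics/crop2.png

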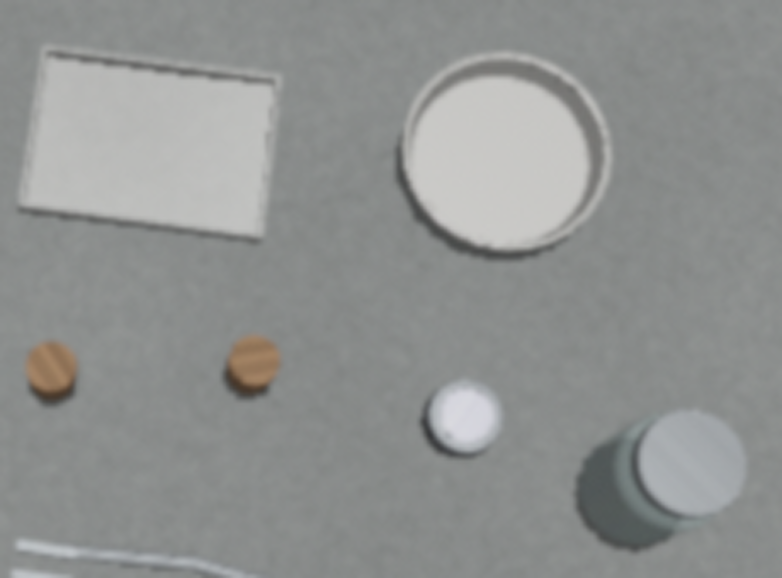

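Run:
```python
from h import *
a=lambda u,v:(u/2.95+130,v/2.95+125)
b=lambda u,v:(u/3.4+290,v/3.4+125)
P=dict(lidA=(a(352,341),.024),lidB=(b(465,416),.024),corkA=(a(517,320),.04),corkB=(a(693,315),.04),egg=(a(168,390),.055),purple=(a(59,394),.055),dish=(b(507,152),.025),jar=(b(692,463),.11),shaker=(a(431,219),.06))
for k,(uv,z) in P.items():
    p=ray('top0',uv,z); print(k,p.round(3),'r',np.hypot(*p[:2]).round(3),'side px',proj('side0',p))
for nm,cs,z in(('tray',[(511,41),(714,67),(699,206),(490,181)],.014),('board',[(201,46),(382,37),(388,176),(204,185)],.018)):
    q=np.array([ray('top0',a(*c),z) for c in cs]); m=q.mean(0)
    print(nm,m.round(3),'sides',[np.linalg.norm(q[i]-q[i-1]).round(3) for i in range(4)],'side px',proj('side0',m), 'ang long',np.degrees(np.arctan2(*(q[0]-q[1])[:2])).round(1))
```

```text
lidA [0.421 0.196 0.024] r 0.464 side px [252.0, 306.5]
lidB [ 0.417 -0.209  0.024] r 0.466 side px [357.6, 194.7]
corkA [0.438 0.068 0.04 ] r 0.443 side px [283.9, 253.4]
corkB [ 0.445 -0.067  0.04 ] r 0.45 side px [315.6, 216.4]
egg [0.374 0.326 0.055] r 0.496 side px [224.3, 360.4]
purple [0.368 0.407 0.055] r 0.549 side px [187.5, 407.9]
dish [ 0.604 -0.242  0.025] r 0.65 side px [292.3, 170.3]
jar [ 0.374 -0.327  0.11 ] r 0.497 side px [397.9, 142.6]
shaker [0.51  0.135 0.06 ] r 0.528 side px [227.4, 253.5]
tray [0.609 0.004 0.014] sides [np.float64(0.121), np.float64(0.167), np.float64(0.119), np.float64(0.168)] side px [229.8, 223.9] ang long 6.2
board [0.611 0.254 0.018] sides [np.float64(0.119), np.float64(0.148), np.float64(0.119), np.float64(0.147)] side px [139.3, 294.5] ang long -4.6
```

```bash
cat >> h.py <<'E'
def need(x,y,z,yaw=90):
    s=env.read_state(); R=s['eef_rot']; w=np.radians(yaw)
    T=np.array([[np.cos(w),np.sin(w),0],[np.sin(w),-np.cos(w),0],[0,0,-1]])
    print('t',s['time'],'move',(1000*R.T@(np.array([x,y,z])-s['position'])).round(1),'turn',cv2.Rodrigues(R.T@T)[0].ravel().round(3))
E
python3 -c "
from h import *
need(.417,-.209,.16)"
```

```text
t 0.1 move [ 338.  -352.9   82. ] turn [-2.000e-03 -1.000e-03 -1.275e+00]
```

apply_moves(
  series=[
    [0,338,-353,82,-0.002,-0.001,-1.275],
    [0,338,-353,82,-0.002,-0.001,-1.275],
    [0,338,-353,82,-0.002,-0.001,-1.275],
    [0,338,-353,82,-0.002,-0.001,-1.275],
    [0,338,-353,82,-0.002,-0.001,-1.275],
    [0,338,-353,82,-0.002,-0.001,-1.275],
    [0,338,-353,82,-0.002,-0.001,-1.275],
    [0,338,-353,82,-0.002,-0.001,-1.275],
  ],
  squeeze=30,
)

```text
time: 0.9
position: [0.375, -0.2917, 0.1758]
eef_rot: [[0.069, 0.998, 0.001], [0.998, -0.069, -0.002], [-0.002, 0.001, -1.0]]
ft_force: [1.8, 0.8, -0.2]
grip_width: 0.0853
grip_force: 0.0
```

```bash
python3 -c "
from h import *
need(.417,-.209,.16)"
```

```text
t 0.9 move [85.5 36.2 15.7] turn [ 0.001  0.002 -0.069]
```

apply_moves(
  series=[
    [0,85,36,16,0.001,0.002,-0.069],
    [0,85,36,16,0.001,0.002,-0.069],
    [0,85,36,16,0.001,0.002,-0.069],
    [0,85,36,16,0.001,0.002,-0.069],
    [0,85,36,16,0.001,0.002,-0.069],
    [0,85,36,16,0.001,0.002,-0.069],
  ],
)

```text
time: 1.5
position: [0.4164, -0.2131, 0.16]
eef_rot: [[0.009, 1.0, -0.0], [1.0, -0.009, -0.0], [-0.0, -0.0, -1.0]]
ft_force: [0.0, 1.2, -0.1]
grip_width: 0.0855
grip_force: 0.0
```

```bash
python3 -c "
from h import *
need(.417,-.209,.014)
shot('wrist','w1')
print(proj('w1',[.417,-.209,.024]))"
```

```text
t 1.5 move [  4.2   0.6 146. ] turn [-0.     0.    -0.009]
[317.7, 219.8]
```

View pics/w1.png

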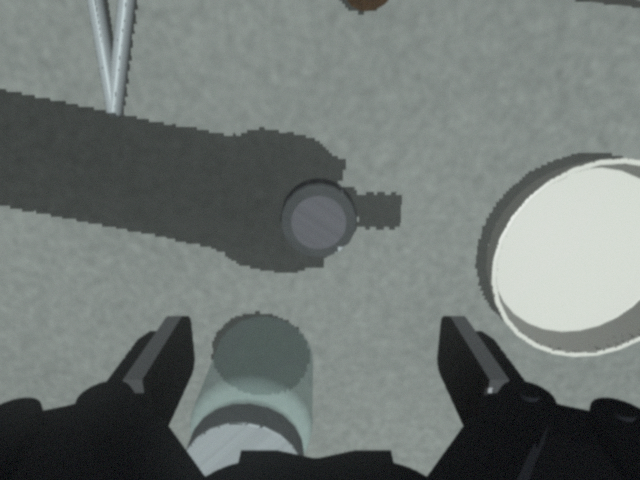

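The wrist view shows lid B's top at (320,220) against a predicted (318,220), so the measurement holds. The jar is to the lower left, clear of the fingers. Descending.

apply_moves(
  series=[
    [0,2,0,40,0,0,0],
    [0,2,0,80,0,0,0],
    [0,2,0,110,0,0,0],
    [0,2,0,130,0,0,0],
    [0,2,0,140,0,0,0],
    [0,2,0,145,0,0,0],
    [0,2,0,145,0,0,0],
  ],
)

```text
time: 2.25
position: [0.4171, -0.21, 0.0151]
eef_rot: [[0.007, 1.0, 0.0], [1.0, -0.007, -0.0], [-0.0, 0.0, -1.0]]
ft_force: [0.1, -0.1, 0.5]
grip_width: 0.0854
grip_force: 0.0
```

```bash
python3 -c "
from h import *
need(.417,-.209,.014)"
```

```text
t 2.25 move [ 1.  -0.1  1.1] turn [ 0.     0.    -0.007]
```

apply_moves(
  series=[
    [1,1,0,1,0,0,0],
    [1,1,0,1,0,0,0],
    [1,1,0,1,0,0,0],
    [1,1,0,1,0,0,0],
    [1,1,0,1,0,0,0],
    [1,1,0,1,0,0,0],
    [1,1,0,1,0,0,0],
    [1,1,0,1,0,0,0],
  ],
  squeeze=30,
)

```text
time: 3.05
position: [0.4175, -0.2088, 0.015]
eef_rot: [[0.006, 1.0, 0.001], [1.0, -0.006, -0.001], [-0.001, 0.001, -1.0]]
ft_force: [-0.0, 0.5, 5.0]
grip_width: 0.0492
grip_force: 30.4
```

apply_moves(
  series=[
    [1,0,0,-40,0,0,-0.006],
    [1,15,16,-80,0,0,-0.006],
    [1,45,50,-85,0,0,-0.006],
    [1,75,85,-85,0,0,-0.006],
    [1,105,120,-85,0,0,-0.006],
    [1,135,150,-85,0,0,-0.006],
    [1,160,178,-85,0,0,-0.006],
    [1,173,188,-85,0,0,-0.006],
  ],
)

```text
time: 3.85
position: [0.6087, -0.0331, 0.0998]
eef_rot: [[-0.004, 1.0, 0.003], [1.0, 0.004, 0.002], [0.002, 0.003, -1.0]]
ft_force: [-0.6, 0.8, 0.0]
grip_width: 0.0491
grip_force: 31.6
```

```bash
python3 -c "
from h import *
need(.605,-.036,.02)"
```

```text
t 3.85 move [-3.1 -3.9 79.8] turn [ 0.003 -0.002  0.004]
```

apply_moves(
  series=[
    [1,-1,-1,30,0,0,0],
    [1,-1,-1,60,0,0,0],
    [1,-1,-1,72,0,0,0],
    [1,-1,-1,78,0,0,0],
    [1,-1,-1,80,0,0,0],
    [1,-1,-1,81,0,0,0],
    [1,-1,-1,81,0,0,0],
  ],
)

```text
time: 4.55
position: [0.6058, -0.0378, 0.0192]
eef_rot: [[0.0, 1.0, 0.002], [1.0, -0.0, 0.0], [0.0, 0.002, -1.0]]
ft_force: [-0.4, -0.6, 0.4]
grip_width: 0.0489
grip_force: 31.6
```

apply_moves(
  series=[
    [1,0,0,1,0,0,0],
    [1,0,0,1,0,0,0],
    [0.27,0,0,1,0,0,0],
    [0.27,0,0,1,0,0,0],
    [0.27,0,0,1,0,0,0],
    [0.27,0,0,-10,0,0,0],
    [0.27,0,0,-50,0,0,0],
    [0,0,0,-100,0,0,0],
  ],
)

```text
time: 5.35
position: [0.6034, -0.0376, 0.1178]
eef_rot: [[-0.0, 1.0, -0.005], [1.0, 0.0, 0.001], [0.001, -0.005, -1.0]]
ft_force: [0.8, 0.9, 0.6]
grip_width: 0.0752
grip_force: 0.0
```

```bash
python3 -c "
from h import *
shot('top','top1')
need(.421,.196,.12)"
```

```text
t 5.4 move [ 233.  -188.5    5.5] turn [0.012 0.    0.   ]
```

apply_moves(
  series=[
    [0,35,-28,-5,0,0,0],
    [0,70,-57,-5,0,0,0],
    [0,105,-85,-5,0,0,0],
    [0,140,-113,-5,0,0,0],
    [0,175,-142,-5,0,0,0],
    [0,210,-170,-5,0,0,0],
    [0,228,-184,-5,0,0,0],
    [0,233,-188,-5,0,0,0],
  ],
)

```text
time: 6.2
position: [0.4154, 0.1979, 0.1239]
eef_rot: [[-0.006, 1.0, 0.001], [1.0, 0.006, 0.001], [0.001, 0.001, -1.0]]
ft_force: [0.9, 1.0, 0.1]
grip_width: 0.0855
grip_force: 0.0
```

```bash
python3 -c "
from h import *
need(.421,.196,.014)
shot('wrist','w2'); print(proj('w2',[.421,.196,.024]))
im=cv2.hconcat([cv2.imread('pics/w2.png')[:,:480],cv2.resize(cv2.imread('pics/top1.png')[120:280,280:386],None,fx=3,fy=3)]); cv2.imwrite('pics/c3.png',im)"
```

```text
t 6.2 move [ -2.    5.5 109.9] turn [ 0.001 -0.001  0.006]
[326.4, 246.9]
```

View pics/c3.png

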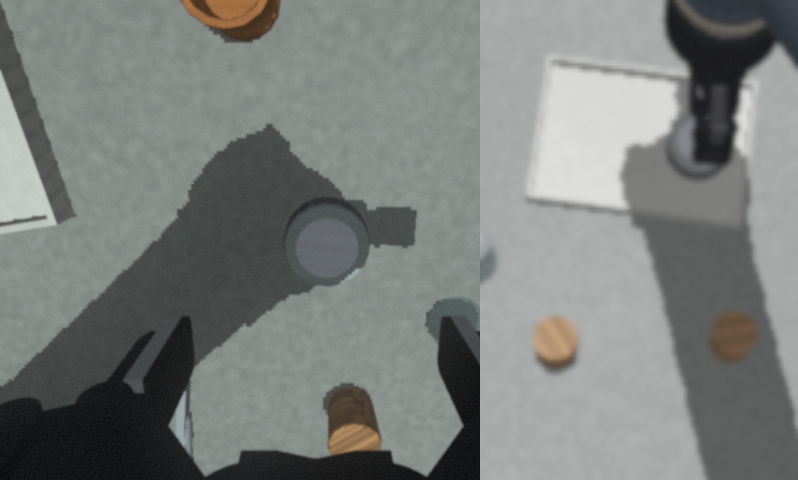

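Lid B lies in the tray at the right of the crop. Lid A is at (327,248), as predicted. Descending on lid A.

apply_moves(
  series=[
    [0,-1,4,40,0,0,0.003],
    [0,-1,4,75,0,0,0.003],
    [0,-1,4,95,0,0,0.003],
    [0,-1,4,105,0,0,0.003],
    [0,-1,4,108,0,0,0.003],
    [0,-1,4,109,0,0,0.003],
    [0,-1,4,109,0,0,0.003],
  ],
)

```text
time: 6.95
position: [0.422, 0.1944, 0.0149]
eef_rot: [[0.004, 1.0, 0.002], [1.0, -0.004, 0.001], [0.001, 0.002, -1.0]]
ft_force: [-0.2, 0.9, -0.2]
grip_width: 0.0856
grip_force: 0.0
```

apply_moves(
  series=[
    [1,0,0,0,0,0,0],
    [1,0,0,0,0,0,0],
    [1,0,0,0,0,0,0],
    [1,0,0,0,0,0,0],
    [1,0,0,0,0,0,0],
    [1,0,0,0,0,0,0],
    [1,0,0,0,0,0,0],
  ],
)

```text
time: 7.65
position: [0.4214, 0.1944, 0.0149]
eef_rot: [[0.003, 1.0, 0.001], [1.0, -0.003, 0.0], [0.0, 0.001, -1.0]]
ft_force: [-1.4, -1.2, 5.7]
grip_width: 0.0487
grip_force: 30.2
```

apply_moves(
  series=[
    [1,0,0,-40,0,0,0],
    [1,0,0,-85,0,0,0],
    [1,-5,6,-115,0,0,0],
    [1,-30,38,-115,0,0,0],
    [1,-60,76,-115,0,0,0],
    [1,-90,114,-115,0,0,0],
    [1,-120,152,-115,0,0,0],
    [1,-145,184,-115,0,0,0],
  ],
)

```text
time: 8.45
position: [0.6064, 0.0462, 0.1292]
eef_rot: [[0.005, 1.0, 0.001], [1.0, -0.005, -0.001], [-0.001, 0.001, -1.0]]
ft_force: [0.3, -0.9, -0.6]
grip_width: 0.0487
grip_force: 31.7
```

```bash
python3 -c "
from h import *
need(.613,.044,.019)"
```

```text
t 8.45 move [ -2.1   6.6 110.2] turn [ 0.001  0.001 -0.005]
```

apply_moves(
  series=[
    [1,-5,7,40,0,0,0],
    [1,-5,7,80,0,0,0],
    [1,-5,7,100,0,0,0],
    [1,-5,7,106,0,0,0],
    [1,-5,7,109,0,0,0],
    [1,-5,7,110,0,0,0],
    [1,-5,7,111,0,0,0],
    [1,-5,7,111,0,0,0],
  ],
)

```text
time: 9.25
position: [0.6123, 0.0439, 0.0192]
eef_rot: [[0.003, 1.0, 0.002], [1.0, -0.003, 0.0], [0.0, 0.002, -1.0]]
ft_force: [-0.2, -0.7, -0.1]
grip_width: 0.0488
grip_force: 31.7
```

apply_moves(
  series=[
    [1,0,0,1,0,0,0],
    [0.27,0,0,1,0,0,0],
    [0.27,0,0,1,0,0,0],
    [0.27,0,0,1,0,0,0],
    [0.27,0,0,-10,0,0,0],
    [0.27,0,0,-50,0,0,0],
    [0,0,0,-90,0,0,0],
  ],
)

```text
time: 9.95
position: [0.611, 0.0438, 0.109]
eef_rot: [[0.003, 1.0, -0.002], [1.0, -0.003, 0.0], [0.0, -0.002, -1.0]]
ft_force: [2.0, -0.2, 0.3]
grip_width: 0.075
grip_force: 0.0
```

```bash
python3 -c "
from h import *
need(.438,.068,.12)"
```

```text
t 9.95 move [  23.8 -173.1  -10.7] turn [-0.002 -0.    -0.003]
```

apply_moves(
  series=[
    [0,8,-45,-10,0,0,0],
    [0,14,-90,-10,0,0,0],
    [0,20,-135,-10,0,0,0],
    [0,23,-165,-10,0,0,0],
    [0,24,-173,-10,0,0,0],
    [0,24,-173,10,0,0,0],
    [0,24,-173,10,0,0,0],
  ],
)

```text
time: 10.65
position: [0.4383, 0.0679, 0.0975]
eef_rot: [[0.003, 1.0, -0.002], [1.0, -0.003, -0.0], [-0.0, -0.002, -1.0]]
ft_force: [-0.5, 0.7, -0.3]
grip_width: 0.0855
grip_force: 0.0
```

```bash
python3 -c "
from h import *
need(.438,.068,.02)"
```

```text
t 10.65 move [ 0.1 -0.2 77.5] turn [-0.002  0.    -0.003]
```

apply_moves(
  series=[
    [0,0,0,35,0,0,0],
    [0,0,0,60,0,0,0],
    [0,0,0,73,0,0,0],
    [0,0,0,77,0,0,0],
    [0,0,0,78,0,0,0],
  ],
)

```text
time: 11.15
position: [0.4394, 0.0685, 0.0203]
eef_rot: [[0.003, 1.0, 0.0], [1.0, -0.003, 0.0], [0.0, 0.0, -1.0]]
ft_force: [-0.7, 0.6, 0.1]
grip_width: 0.0854
grip_force: 0.0
```

apply_moves(
  series=[
    [1,0,0,0,0,0,0],
    [1,0,0,0,0,0,0],
    [1,0,0,0,0,0,0],
    [1,0,0,0,0,0,0],
    [1,0,0,0,0,0,0],
    [1,0,0,0,0,0,0],
    [1,0,0,0,0,0,0],
    [1,0,0,0,0,0,0],
  ],
  squeeze=25,
)

```text
time: 11.95
position: [0.4392, 0.0683, 0.0206]
eef_rot: [[0.003, 1.0, 0.001], [1.0, -0.003, 0.0], [0.0, 0.001, -1.0]]
ft_force: [-0.6, -0.5, 6.4]
grip_width: 0.0339
grip_force: 24.5
```

apply_moves(
  series=[
    [1,0,0,-40,0,0,0],
    [1,-20,12,-80,0,0,0],
    [1,-60,35,-90,0,0,0],
    [1,-103,60,-90,0,0,0],
    [1,-146,85,-90,0,0,0],
    [1,-189,110,-90,0,0,0],
    [1,-232,135,-90,0,0,0],
    [1,-265,155,-90,0,0,0],
  ],
)

```text
time: 12.75
position: [0.5934, -0.2009, 0.1096]
eef_rot: [[0.006, 1.0, -0.0], [1.0, -0.006, -0.001], [-0.001, -0.0, -1.0]]
ft_force: [0.5, 0.3, 0.4]
grip_width: 0.0339
grip_force: 25.2
```

```bash
python3 -c "
from h import *
need(.604,-.215,.026)"
```

```text
t 12.75 move [-14.   10.7  83.6] turn [-0.     0.001 -0.006]
```

apply_moves(
  series=[
    [1,-16,10,10,0,0,0],
    [1,-18,10,40,0,0,0],
    [1,-18,10,65,0,0,0],
    [1,-18,10,78,0,0,0],
    [1,-18,10,83,0,0,0],
    [1,-18,10,85,0,0,0],
    [1,-18,10,85,0,0,0],
  ],
)

```text
time: 13.45
position: [0.6035, -0.2151, 0.0259]
eef_rot: [[0.003, 1.0, 0.001], [1.0, -0.003, -0.0], [-0.0, 0.001, -1.0]]
ft_force: [0.5, 1.4, 0.5]
grip_width: 0.0337
grip_force: 25.2
```

apply_moves(
  series=[
    [1,0,0,1,0,0,0],
    [0.45,0,0,1,0,0,0],
    [0.45,0,0,1,0,0,0],
    [0.45,0,0,1,0,0,0],
    [0.45,0,0,-10,0,0,0],
    [0.45,0,0,-50,0,0,0],
    [0,0,0,-90,0,0,0],
  ],
)

```text
time: 14.15
position: [0.6022, -0.215, 0.1159]
eef_rot: [[0.003, 1.0, -0.002], [1.0, -0.003, 0.001], [0.001, -0.002, -1.0]]
ft_force: [0.9, -0.0, 1.0]
grip_width: 0.0599
grip_force: 0.0
```

```bash
python3 -c "
from h import *
need(.445,-.067,.12)"
```

```text
t 14.15 move [ 147.6 -157.6   -3.6] turn [-0.002 -0.001 -0.003]
```

apply_moves(
  series=[
    [0,32,-33,0,0,0,0],
    [0,64,-67,0,0,0,0],
    [0,96,-101,0,0,0,0],
    [0,125,-132,0,0,0,0],
    [0,143,-152,0,0,0,0],
    [0,148,-158,0,0,0,0],
    [0,148,-158,20,0,0,0],
    [0,148,-158,20,0,0,0],
  ],
)

```text
time: 14.95
position: [0.4449, -0.0672, 0.0944]
eef_rot: [[0.003, 1.0, -0.002], [1.0, -0.003, 0.0], [0.0, -0.002, -1.0]]
ft_force: [-0.3, -0.9, 0.1]
grip_width: 0.085
grip_force: 0.0
```

```bash
python3 -c "
from h import *
shot('top','top2'); shot('wrist','w3')
need(.445,-.067,.02);print(proj('w3',[.445,-.067,.04]))
im=cv2.hconcat([cv2.resize(cv2.imread('pics/w3.png'),(400,300)),cv2.resize(cv2.imread('pics/top2.png')[120:220,350:483],(400,300))]); cv2.imwrite('pics/c4.png',im)"
```

```text
t 15.05 move [ 0.2 -1.1 75.4] turn [ 0.    -0.    -0.004]
[316.0, 273.4]
```

View pics/c4.png

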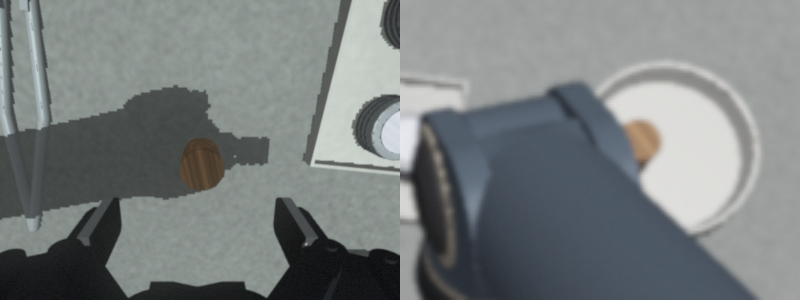

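Cork A stands in the dish and both lids lie in the tray. Cork B is seen at (322,272) against a predicted (316,273). Descending.

apply_moves(
  series=[
    [0,0,0,35,0,0,0],
    [0,0,0,60,0,0,0],
    [0,0,0,71,0,0,0],
    [0,0,0,75,0,0,0],
    [0,0,0,75,0,0,0],
  ],
)

```text
time: 15.55
position: [0.446, -0.0668, 0.0204]
eef_rot: [[0.003, 1.0, 0.001], [1.0, -0.003, 0.0], [0.0, 0.001, -1.0]]
ft_force: [-0.0, 0.4, 0.1]
grip_width: 0.0857
grip_force: 0.0
```

apply_moves(
  series=[
    [1,0,0,0,0,0,0],
    [1,0,0,0,0,0,0],
    [1,0,0,0,0,0,0],
    [1,0,0,0,0,0,0],
    [1,0,0,0,0,0,0],
    [1,0,0,0,0,0,0],
    [1,0,0,0,0,0,0],
    [1,0,0,0,0,0,0],
  ],
)

```text
time: 16.35
position: [0.4459, -0.0668, 0.0206]
eef_rot: [[0.003, 1.0, 0.001], [1.0, -0.003, -0.0], [-0.0, 0.001, -1.0]]
ft_force: [-0.1, -0.4, 6.3]
grip_width: 0.033
grip_force: 24.6
```

apply_moves(
  series=[
    [1,0,0,-40,0,0,0],
    [1,-12,10,-80,0,0,0],
    [1,-45,36,-95,0,0,0],
    [1,-82,64,-95,0,0,0],
    [1,-119,93,-95,0,0,0],
    [1,-156,122,-95,0,0,0],
    [1,-190,148,-95,0,0,0],
    [1,-202,158,-95,0,0,0],
  ],
)

```text
time: 17.15
position: [0.6037, -0.2743, 0.1141]
eef_rot: [[0.008, 1.0, 0.0], [1.0, -0.008, -0.002], [-0.002, 0.0, -1.0]]
ft_force: [-0.3, -0.1, -0.4]
grip_width: 0.0338
grip_force: 25.2
```

```bash
python3 -c "
from h import *
need(.604,-.269,.026)"
```

```text
t 17.15 move [ 5.4  0.2 88.1] turn [ 0.     0.002 -0.008]
```

apply_moves(
  series=[
    [1,0,0,10,0,0,0],
    [1,0,0,40,0,0,0],
    [1,0,0,68,0,0,0],
    [1,0,0,82,0,0,0],
    [1,0,0,88,0,0,0],
    [1,0,0,90,0,0,0],
    [1,0,0,90,0,0,0],
  ],
)

```text
time: 17.85
position: [0.6033, -0.269, 0.0259]
eef_rot: [[0.003, 1.0, 0.002], [1.0, -0.003, -0.0], [-0.0, 0.002, -1.0]]
ft_force: [-0.3, -0.4, -0.5]
grip_width: 0.0335
grip_force: 25.2
```

apply_moves(
  series=[
    [1,0,0,1,0,0,0],
    [0.45,0,0,1,0,0,0],
    [0.45,0,0,1,0,0,0],
    [0.45,0,0,1,0,0,0],
    [0.45,0,0,-10,0,0,0],
    [0.45,0,0,-50,0,0,0],
    [0,0,0,-95,0,0,0],
  ],
)

```text
time: 18.55
position: [0.6016, -0.2688, 0.1202]
eef_rot: [[0.003, 1.0, -0.003], [1.0, -0.003, 0.002], [0.002, -0.003, -1.0]]
ft_force: [0.6, -0.3, -0.2]
grip_width: 0.0602
grip_force: 0.0
```

```bash
python3 -c "
from h import *
need(.374,.326,.15)"
```

```text
t 18.55 move [ 594.3 -229.3  -28.1] turn [-0.003 -0.002 -0.003]
```

apply_moves(
  series=[
    [0,44,-17,-28,0,0,0],
    [0,88,-34,-28,0,0,0],
    [0,132,-51,-28,0,0,0],
    [0,176,-68,-28,0,0,0],
    [0,220,-85,-28,0,0,0],
    [0,264,-102,-28,0,0,0],
    [0,308,-119,-28,0,0,0],
    [0,352,-136,-28,0,0,0],
  ],
)

```text
time: 19.35
position: [0.4671, 0.0849, 0.1491]
eef_rot: [[0.003, 1.0, 0.002], [1.0, -0.003, -0.0], [-0.0, 0.002, -1.0]]
ft_force: [0.7, 0.7, 0.2]
grip_width: 0.0851
grip_force: 0.0
```

apply_moves(
  series=[
    [0,44,-17,0,0,0,0],
    [0,88,-34,0,0,0,0],
    [0,132,-51,0,0,0,0],
    [0,176,-68,0,0,0,0],
    [0,220,-85,0,0,0,0],
    [0,238,-93,0,0,0,0],
    [0,242,-95,0,0,0,0],
    [0,242,-95,0,0,0,0],
  ],
)

```text
time: 20.15
position: [0.3734, 0.3256, 0.1485]
eef_rot: [[0.002, 1.0, 0.001], [1.0, -0.002, -0.0], [-0.0, 0.001, -1.0]]
ft_force: [0.3, -0.5, -0.1]
grip_width: 0.0855
grip_force: 0.0
```

```bash
python3 -c "
from h import *
shot('wrist','w4')
need(.374,.326,.03);print(proj('w4',[.374,.326,.055]))"
```

```text
t 20.2 move [  1.7  -0.  118.3] turn [ 0.     0.001 -0.004]
[317.9, 246.5]
```

View pics/w4.png

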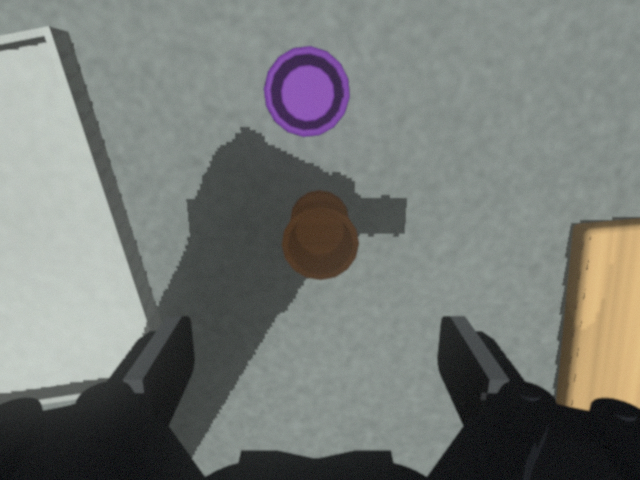

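The orange egg cup's rim is centred at (320,241), about 3 mm further in +y than predicted. The purple one at (307,91) is clear.

apply_moves(
  series=[
    [0,4,0,20,0,0,0],
    [0,4,0,50,0,0,0],
    [0,4,0,80,0,0,0],
    [0,4,0,103,0,0,0],
    [0,4,0,114,0,0,0],
    [0,4,0,117,0,0,0],
    [0,4,0,117,0,0,0],
  ],
)

```text
time: 20.9
position: [0.3742, 0.3291, 0.0315]
eef_rot: [[0.004, 1.0, 0.001], [1.0, -0.004, 0.0], [0.0, 0.001, -1.0]]
ft_force: [-0.4, 0.1, -0.3]
grip_width: 0.0855
grip_force: 0.0
```

apply_moves(
  series=[
    [1,0,0,0,0,0,0],
    [1,0,0,0,0,0,0],
    [1,0,0,0,0,0,0],
    [1,0,0,0,0,0,0],
    [1,0,0,0,0,0,0],
    [1,0,0,0,0,0,0],
    [1,0,0,0,0,0,0],
    [1,0,0,0,0,0,0],
  ],
)

```text
time: 21.7
position: [0.3742, 0.3301, 0.032]
eef_rot: [[0.003, 1.0, 0.002], [1.0, -0.003, 0.001], [0.001, 0.002, -1.0]]
ft_force: [0.3, -1.2, 6.6]
grip_width: 0.0427
grip_force: 24.8
```

```bash
python3 -c "
from h import *
need(.611,.254,.12)"
```

```text
t 21.7 move [-75.3 237.2 -87.7] turn [ 0.002 -0.001 -0.003]
```

apply_moves(
  series=[
    [1,0,0,-25,0,0,0],
    [1,0,0,-60,0,0,0],
    [1,-5,15,-88,0,0,0],
    [1,-18,55,-88,0,0,0],
    [1,-32,100,-88,0,0,0],
    [1,-46,145,-88,0,0,0],
    [1,-60,190,-88,0,0,0],
    [1,-71,225,-88,0,0,0],
  ],
)

```text
time: 22.5
position: [0.601, 0.2557, 0.1188]
eef_rot: [[0.005, 1.0, 0.001], [1.0, -0.005, -0.0], [-0.0, 0.001, -1.0]]
ft_force: [0.4, 0.6, -0.2]
grip_width: 0.0425
grip_force: 25.5
```

apply_moves(
  series=[
    [1,-4,12,0,0,0,0],
    [1,-4,12,0,0,0,0],
    [1,-4,12,0,0,0,0],
  ],
)

```text
time: 22.8
position: [0.6083, 0.2548, 0.1188]
eef_rot: [[0.001, 1.0, -0.002], [1.0, -0.001, 0.001], [0.001, -0.002, -1.0]]
ft_force: [0.1, -0.2, -0.2]
grip_width: 0.0427
grip_force: 25.5
```

```bash
python3 -c "
from h import *
need(.611,.254,.051); shot('side','side2')
im=cv2.imread('pics/side2.png')[120:360,60:380]; cv2.imwrite('pics/c5.png',cv2.resize(im,(800,600)))"
```

```text
t 22.8 move [-0.8  2.8 67.8] turn [-0.002 -0.001 -0.001]
```

View pics/c5.png

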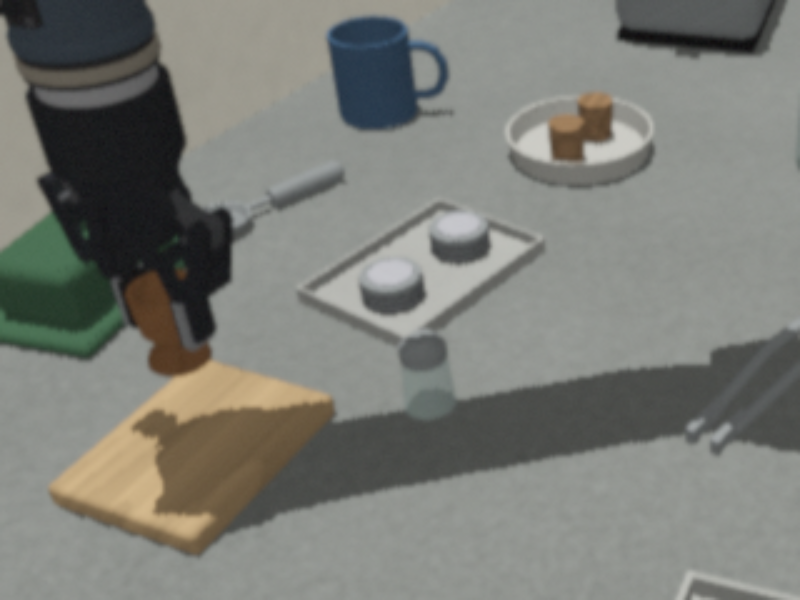

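Corks stand in the dish, and the lids lie flat in the tray. The egg cup hangs nearly upright above the board.

apply_moves(
  series=[
    [1,0,2,25,0,0,0],
    [1,0,2,48,0,0,0],
    [1,0,2,60,0,0,0],
    [1,0,2,65,0,0,0],
    [1,0,2,67,0,0,0],
    [1,0,2,68,0,0,0],
    [1,0,2,69,0,0,0],
    [1,0,2,69,0,0,0],
  ],
)

```text
time: 23.65
position: [0.6126, 0.2539, 0.0507]
eef_rot: [[0.003, 1.0, 0.001], [1.0, -0.003, 0.001], [0.001, 0.001, -1.0]]
ft_force: [0.0, -0.1, 0.1]
grip_width: 0.0424
grip_force: 25.5
```

```bash
python3 -c "
from h import *
need(.611,.254,.05); shot('side','side3')
im=cv2.imread('pics/side3.png')[200:350,60:260]; cv2.imwrite('pics/c6.png',cv2.resize(im,(800,600),interpolation=cv2.INTER_CUBIC))"
```

```text
t 23.65 move [ 0.1 -1.6  0.7] turn [ 0.001 -0.001 -0.003]
```

View pics/c6.png

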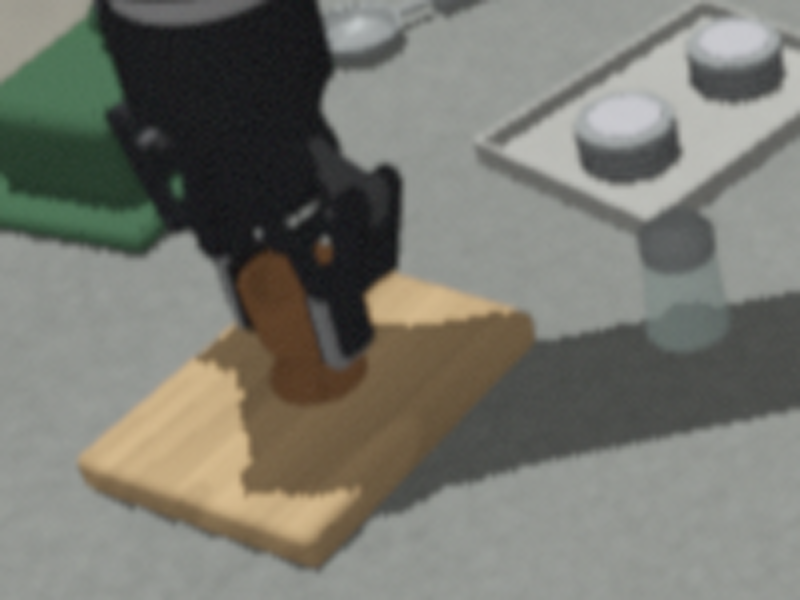

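The cup's foot is at the board, near (318,375) in the crop, and upright. I'll lower about 1 mm, release, rise and back off.

apply_moves(
  series=[
    [1,0,0,1,0,0,0],
    [1,0,0,1,0,0,0],
    [0.3,0,0,1,0,0,0],
    [0.3,0,0,1,0,0,0],
    [0.3,0,0,1,0,0,0],
    [0.3,0,0,1,0,0,0],
    [0.3,0,0,-15,0,0,0],
    [0.3,0,0,-50,0,0,0],
  ],
)

```text
time: 24.5
position: [0.6105, 0.2526, 0.0984]
eef_rot: [[0.003, 1.0, -0.006], [1.0, -0.003, -0.002], [-0.002, -0.006, -1.0]]
ft_force: [-0.7, 0.2, 0.5]
grip_width: 0.0596
grip_force: 0.0
```

apply_moves(
  series=[
    [0.3,0,0,-40,0,0,0],
    [0.3,0,0,-80,0,0,0],
    [0.3,0,0,-120,0,0,0],
    [0.3,-45,0,-120,0,0,0],
    [0.3,-90,0,-120,0,0,0],
    [0.3,-130,0,-120,0,0,0],
    [0.3,-130,0,-120,0,0,0],
  ],
)

```text
time: 25.2
position: [0.613, 0.1154, 0.2208]
eef_rot: [[0.014, 1.0, 0.001], [1.0, -0.014, -0.005], [-0.005, 0.001, -1.0]]
ft_force: [0.1, -1.3, 1.7]
grip_width: 0.0597
grip_force: 0.0
```

```bash
python3 -c "
from h import *
shot('side','side4')
cv2.imwrite('pics/c7.png',cv2.resize(cv2.imread('pics/side4.png')[90:450,0:480],(800,600)))"
```

```text
(no output)
```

View pics/c7.png

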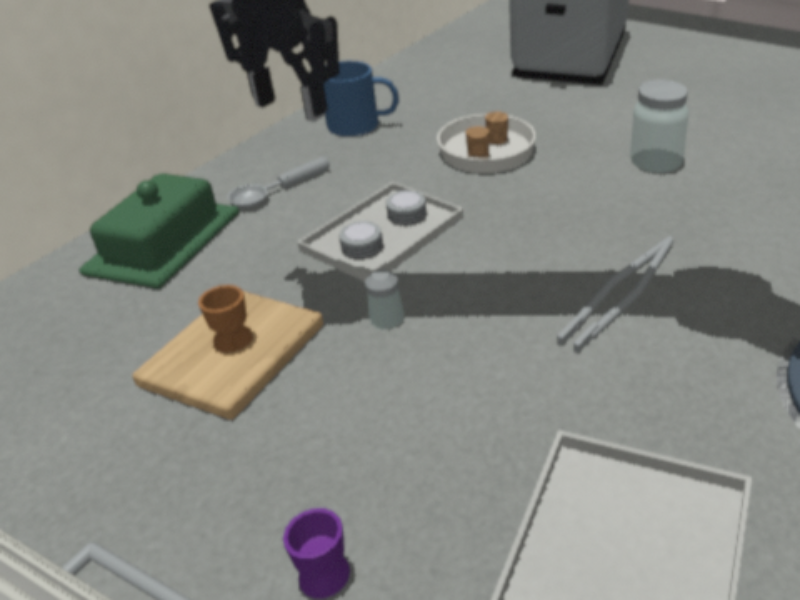

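Everything is in place: the egg cup stands on the board at (227,320), the lids are in the tray, the corks are in the dish, and the jar and shaker still stand. I'll let the arm settle, then hand in.

apply_moves(
  series=[
    [0.3,0,0,0,0,0,0],
    [0.3,0,0,0,0,0,0],
    [0.3,0,0,0,0,0,0],
  ],
)

```text
time: 25.55
position: [0.6116, 0.1256, 0.2204]
eef_rot: [[0.0, 1.0, 0.0], [1.0, -0.0, 0.001], [0.001, 0.0, -1.0]]
ft_force: [-0.4, 0.3, -0.5]
grip_width: 0.0599
grip_force: 0.0
```

```bash
python3 -c "
from workcell import env
print(env.close_job())"
```

```text
the job is handed in; nothing more can be done
None
```

The job is handed in at about 26 s on the robot's clock: both lids lie flat in the small tray, both corks are in the dish, the egg cup stands upright on the board, and the jar and shaker are still standing in place; no verdict came back.

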